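# Reset the tripped overload lever behind a bench lathe's chip guard with the chip hook

### The job

The lathe's overload switch has tripped: its black paddle lever stands about mid-way, in the narrow gap between the clear chip guard and the motor. Keep the gripper and arm off the lathe set: reach over the guard with the chip hook, draw the lever towards the robot against its spring right to its reset stop and hold it there for a good second so that it latches, then push it away from the robot right to its on stop; lean on it and on the guard only gently (below 15 N) and knock nothing else about. Lay the hook back in its forked wooden rest as you found it.

Things in the scene. Friction and masses are not known exactly. Their poses are not given: they have to be found in the camera images.
- hook: Chip hook, 0.15-0.23 kg, nose-heavy: bent steel rod, 7 mm diameter, through a flat-sided wooden handle 110 long (x), 16 wide (y), 26 high (z). Origin: handle centre; x along the rod to its bent end, z up. Shaft runs to x = 165, bends square, leg goes down to z = -95. A tail with a 15 mm ball sticks out behind to x = -106. Starts in the rest, handle 125 above the bench. Pivots between fingers if gripped weakly.
- hook_foot (a point): The round lower end of the hook's leg, at (165, 0, -95) mm in the hook's frame.
- rest: The hook's wooden rest, fixed, left or right of the lathe set: base 215 x 80 x 14 mm, two upright V forks 12 mm thick at x = -75 and +100 (free between them for fingers), prongs 24-30 mm to each side and up to 145 high. Origin on the bench below the handle's centre; x as the hook's. In place the hook's origin is at (0, 0, 125), tail in the rear fork between ball and handle, shaft in the front fork.
- lathe_set: Fixed board 315 x 330 x 20 mm with a watchmaker's lathe, chip guard, motor and overload switch. Origin on the bench under the board; x away from the robot across the guard, y along the lathe to its headstock, z up. On the robot's side of the guard the lathe, x = -105, up to 119 high; belt cover at y = 135 to 161, 150 high; behind the guard the switch box and green motor.
- guard_top (a point): Middle of the chip guard's top edge, in line with the lever: (-45, -30, 170) mm of the lathe set's frame. The guard is an upright clear panel in an aluminium frame, 10 mm thick, from y = -136 to 126 mm, fixed.
- switch_mid (a point): Where the lever's hinge would be with the motor in the middle of its slots: (5, -30, 88) mm of the lathe set's frame. Motor and switch box, as one, are bolted up to 6 mm nearer to or farther from the guard (along x), as belt tension needed; this is not measured: feel or look. The hinge axis runs along y.
- guard_foot (a point): Foot of the guard below guard_top: (-45, -30, 20) mm of the lathe set's frame. Behind it, with the motor in mid-slot: the dark switch box from x = -22 to 32, y = -68 to 8, top at z = 90; then the motor lying along y from x = 54 on, top at z = 116 mm.
- lever (a joint): Black paddle lever in the box top, 34 mm from hinge to round tip, 7-8 thick, 16-18 wide along y. Rad: 0 upright, positive leaning away (the set's +x). Reset stop -0.45, on stop +0.45; tripped start -0.1 to 0.1. A spring presses towards on: drawing it to the reset stop takes up to 6 N, 17 mm above the hinge; let go, it returns to about -0.2. Towards on it moves with 1 to 3 N and stays where left.
- oil_bottle: Small amber oil bottle, 26 mm wide, 62 mm high, on the board behind the guard near (0, -112) mm of the lathe set's frame; leave it alone.
- loupe: Black eye loupe, 38 mm wide, 36 mm high, on the bench; leave it alone.
- movement_holder: Cream ring with a brass watch movement, 52 mm wide, 20 mm high; leave it alone.
- vice: Small steel hand vice, about 90 mm long, 24 mm high; leave it alone.
- screwdriver: Screwdriver 120 mm long, lying on the bench; leave it alone.
- pin_vice: Thin pin vice 85 mm long, lying on the bench; leave it alone.
- blower: Rubber dust blower, 52 mm wide, 78 mm high; leave it alone.
Not all that is in view belongs to the job. Several things look just like the rest: the one meant starts nearest to the robot's base.

How it is judged:
By the outcome, as a careful person would: the job done as asked, in the order asked, and still so for the second after the job is handed in, with the robot touching nothing.
It also fails if it takes over 72 s, if anything falls off the work surface, if the arm or the gripper's body presses on something with over 40 N, if the wrist force passes 120 N, or if a joint passes its speed limit or range.

### The arm

A 6-joint arm with a two-finger parallel gripper is mounted at the origin on the work surface. World frame = base frame: x ahead of the robot, y to its left, z up, the work surface at z = 0. Lengths are in m, angles in rad, forces in N, time in s.
With the tool pointing down it reaches from about 0.375 to 0.9 m from the base axis. Payload 3.1 kg.
Tool frame: the origin (TCP) lies where the fingers leave the gripper's body, on its centre line; the fingertips stand manip.tip_reach ahead of it and the grasp point (between the pads) lies 54 mm ahead of it (manip.tip_reach is the distance from the TCP to the fingertips, in m); z points along the fingers, y is the direction in which the jaws open and shut (so a half turn about z gives the same grasp; the last joint's range is limited). The gripper opens to 85 mm and grips with 20 to 120 N. Pads are 22 mm wide; open, the fingers measure 114 mm over their backs; the gripper's body (76 mm by 85 mm) begins 54 mm behind the grasp point. The pads swing forward as they close: fully open they stand 13 mm farther back than shut.
Start: joints at [1.022, 0.527, 1.433, -0, 1.181, -0.178], TCP at [0.226, 0.583, 0.304] pointing down, gripper open.
Joint ranges: [-3.08, 3.08], [-0.75, 2.2], [0.22, 2.44], [-1.43, 4.57], [0, 2.65], [-2.85, 2.85]. Speed limits (rad/s): [2.79, 2.79, 3.14, 3.14, 3.14, 3.14].

### API

Orientations are given as a unit quaternion [x, y, z, w].
In Python, from station import manip, cams, order gives the robot as it stands. The module is installed in compiled form; this text tells all that it offers.
- The arm moves only by the tool drive_tool, never from a script. Its arguments are lists of equal length, an entry for each row: "linear": the shift along the tool's x, y, z in mm, a list of three; "rot": the turn, a rotation vector about the tool's x, y, z in degrees, a list of three; "hand": the finger opening in mm, from 0 to 85.4. A call has 1 to 20 rows; each row shifts and turns the pose as measured when the row begins, along the tool's axes as they then stand; what a row does not reach is not made up. A row lasts 1/12 s, in which the tool goes at most 41.7 mm and 7.16 degrees, less where a joint would pass 70% of its speed; a pose out of reach is approached as far as the arm can. A call with a gripper value outside its range is refused whole. The fingers move at their own pace and stop on an object; "force" is the grip in N (left out, the last holds). Time passes only in rows, so rows that do not move let the fingers close. It gives the time, the measured TCP pose, the force and the opening at its end, in the units of the state.
- manip.sense(): the state, without advancing time (a new reading comes with each control period).
- cams.snapshot(name): name is "scene" or "top"; returns the picture (420x560x3 uint8, red, green, blue); there is no depth.
- cams.camera_model(name): a dict with "vfov" (degrees; the focal length in pixels is half the picture's height over the tangent of half this angle, whatever the lens; pixels are square), "cx", "cy" (the principal point, pixels), "k1" (the pictures are not rectified: a ray, as slopes to the right and down, at radius r is drawn at 1 + k1 r^2 times it, then the intrinsics apply), "rvec" (rotation vector, rad) and "tvec" (3), from world to camera coordinates, as OpenCV has them. Camera axes: x right, y down, z forward; pixel columns grow to the right and rows downward; lengths in m; the calibration is good to about 2 mm. A picture is of the moment at which its call begins. camera_model takes no time and is no camera call.
- order.sign_off(): hands the job in, once; it reports no verdict.
Trained networks look in the newest picture that a camera, given by its name, has taken for a name from the list of things; names that differ only in an ending like _2 or _b are one class to them, and where a whole thing is asked for, a point or a joint stands for the part that bears it (a point fixed in the world has none). Each returns a list of dicts, best first, with "score" (0 to 1); they miss things now and then, are a little off and sometimes report something else, mostly with a low value. They report only what shows in the picture. A call takes as long as a camera call. They do not tell look-alikes from the thing itself.
- cams.regions_of(label, camera): "pixels" (420x560 bool, what is visible of it) and "rect" ([left, top, right, bottom] in pixels, round what is visible of it).
- cams.spot_point(label, camera): "at" ([column, row] in pixels: a listed point, or the origin of a listed thing).
The state is a dict: "t": time; "q": joint angles; "qd": joint speeds; "tau": joint torques, N m; "tcp_pos": TCP position; "tool_rot": TCP orientation; "force": force on the tool from outside, world axes, zero at the start; "ft_torque": the same for the moment, N m; "finger_gap": opening from 0.0 (shut) to 1.0 (fully open).
Only numpy, scipy, OpenCV 4.12 (cv2) and the standard library are available. Lean on these libraries where they do the work, as an engineer would, in place of code of your own. Each camera call takes 0.05 s, during which the arm holds its last target. There are 200 camera calls.

## Working session

There is one attempt and no reset: what is moved stays moved. The work goes in short steps, Python scripts to look and compute and a tool call to move; the robot and the scene stay as the last step left them, time stands still between calls to the robot, and variables do not carry over. Pictures are saved under pics/ and viewed, about 8 in all and at most 12, crops included, and the job is handed in when it is done.

Besides the shell and the picture viewer there is one more tool, called after "Call:" as name(argument=value, ...) on one line, values as JSON. drive_tool: Moves the arm, as the interface text tells. Its arguments: {"type":"object","properties":{"linear":{"type":"array","items":{"type":"array","items":{"type":"number"}}},"rot":{"type":"array","items":{"type":"array","items":{"type":"number"}}},"hand":{"type":"array","items":{"type":"number"}},"force":{"type":"number"}},"required":["linear","rot","hand"]}

```bash
mkdir -p pics
cat > h.py <<'E'
import numpy as np, cv2
from scipy.spatial.transform import Rotation as R
from station import manip, cams, order
def K(n):
    m=cams.camera_model(n); f=210/np.tan(np.radians(m['vfov'])/2)
    return m,np.array([[f,0,m['cx']],[0,f,m['cy']],[0,0,1.]])
def ray(n,uv):
    m,k=K(n); d=(np.array(uv,float)-[m['cx'],m['cy']])/k[0,0]
    s=d.copy()
    for _ in range(30): s=d/(1+m['k1']*(s@s))
    Rm=R.from_rotvec(np.ravel(m['rvec'])).as_matrix(); t=np.ravel(m['tvec'])
    return -Rm.T@t, Rm.T@np.array([s[0],s[1],1])
def atz(n,uv,z):
    o,d=ray(n,uv); return o+d*(z-o[2])/d[2]
def tri(uvs,uvt):
    A=[];b=[]
    for n,uv in(('scene',uvs),('top',uvt)):
        o,d=ray(n,uv); d=d/np.linalg.norm(d);P=np.eye(3)-np.outer(d,d);A.append(P);b.append(P@o)
    x=np.linalg.lstsq(np.vstack(A),np.hstack(b),rcond=None)[0]
    return x, np.linalg.norm(np.vstack(A)@x-np.hstack(b))
def proj(n,p):
    m,k=K(n); return cv2.projectPoints(np.atleast_2d(np.array(p,float)),np.ravel(m['rvec']),np.ravel(m['tvec']),k,np.array([m['k1'],0,0,0.]))[0][:,0]
def snap(n,f=None):
    im=cams.snapshot(n)
    if f: cv2.imwrite('pics/'+f,im[:,:,::-1])
    return im
E
cat > a.py <<'E'
from h import *
print(manip.tip_reach, manip.sense()['t'])
for n in('scene','top'):
    im=snap(n,n+'0.png'); 
    o,_=ray(n,[280,210]); print(n,o.round(3))
    for l in['hook','hook_foot','rest','lathe_set','guard_top','switch_mid','guard_foot','lever','oil_bottle']:
        print(l,[(np.round(d['at'],1).tolist(),round(d['score'],2)) for d in cams.spot_point(l,n)][:4])
a=cv2.imread('pics/scene0.png');b=cv2.imread('pics/top0.png')
E
python3 a.py
```

```text
0.0726 0.0
scene [1.136 0.38  0.939]
hook [([208.1, 120.5], 0.96)]
hook_foot [([174.5, 177.8], 0.94)]
rest [([125.1, 207.9], 0.9), ([215.4, 152.1], 0.61)]
lathe_set [([283.1, 272.4], 0.88)]
guard_top [([280.5, 202.2], 0.86)]
switch_mid [([268.2, 241.6], 0.69)]
guard_foot [([279.5, 247.6], 0.76)]Traceback (most recent call last):
  File "a.py", line 7, in <module>
    print(l,[(np.round(d['at'],1).tolist(),round(d['score'],2)) for d in cams.spot_point(l,n)][:4])
                                                                         ~~~~~~~~~~~~~~~^^^^^
ValueError: it knows: blower, guard_foot, guard_top, hook, hook_foot, lathe_set, loupe, movement_holder, oil_bottle, pin_vice, rest, screwdriver, switch_mid, vice
```

```bash
sed -i "s/'lever',//; s/'scene','top'):/'top',):/" a.py; python3 a.py
```

```text
0.0726 0.4
top [ 0.258 -0.028  1.425]
hook [([388.2, 250.7], 0.95)]
hook_foot [([382.0, 199.2], 0.75)]
rest [([399.3, 162.8], 0.96), ([265.6, 190.3], 0.71), ([379.0, 250.8], 0.67)]
lathe_set [([262.6, 186.4], 0.91)]
guard_top [([265.7, 189.3], 0.61)]
switch_mid [([265.0, 181.9], 0.87), ([382.7, 202.3], 0.56)]
guard_foot [([266.8, 200.0], 0.78)]
oil_bottle [([294.8, 186.0], 0.38)]
```

View pics/scene0.png

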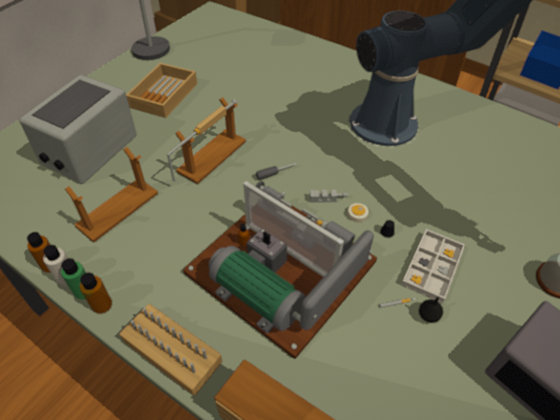

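View pics/top0.png

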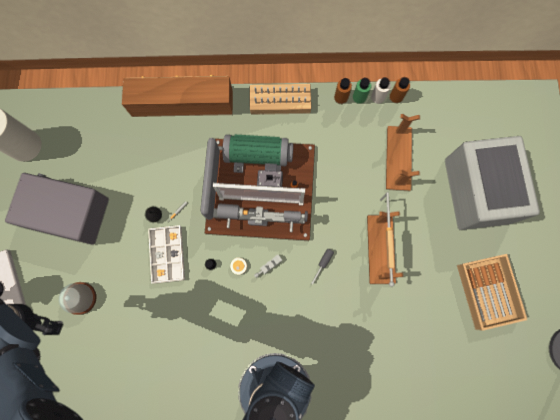

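The scene view shows the hook in its rest at about (208,120), with the lathe set's guard top near (280,202). The top view shows the hook and rest at (388,250), the nearer of the two rests, and the lathe set at (262,186). Next I triangulate and fit the poses.

```bash
cat > b.py <<'E'
from h import *
from scipy.optimize import least_squares
S={'hook':[208.1,120.5],'foot':[174.5,177.8],'ls':[283.1,272.4],'gt':[280.5,202.2],'sm':[268.2,241.6],'gf':[279.5,247.6]}
T={'hook':[388.2,250.7],'foot':[382.0,199.2],'ls':[262.6,186.4],'gt':[265.7,189.3],'sm':[265.0,181.9],'gf':[266.8,200.0]}
for k in S:
    x,e=tri(S[k],T[k]); print(k,x.round(4),round(e,4))
for c in [(399.3,162.8),(379,250.8)]: print('rest',atz('top',c,0).round(3))
# board mask via regions
for n in('scene','top'):
    im=snap(n)
    for l in('lathe_set','hook','rest'):
        for d in cams.regions_of(l,n)[:2]:
            print(n,l,round(d['score'],2),np.round(d['rect']))
            np.save(f"m_{n}_{l}_{int(d['rect'][0])}.npy",d['pixels'])
a=cv2.imread('pics/top0.png'); s=cv2.imread('pics/scene0.png')
c1=cv2.resize(a[128:248,195:325],None,fx=4.4,fy=4.4,interpolation=3); c2=cv2.resize(a[180:300,360:410],None,fx=4.4,fy=4.4,interpolation=3)
cv2.imwrite('pics/topcrop.png',np.hstack([c1,c2]))
cv2.imwrite('pics/scenecrop.png',cv2.resize(s[90:350,155:385],None,fx=2.3,fy=2.3,interpolation=3))
E
python3 b.py
```

```text
hook [ 0.4031 -0.3397  0.1191] 0.0112
foot [ 0.5676 -0.3406  0.0388] 0.0024
ls [ 0.6246  0.0387 -0.0079] 0.0105
gt [0.575  0.011  0.1743] 0.0077
sm [0.6216 0.0138 0.0868] 0.0113
gf [0.5797 0.0131 0.0166] 0.008
rest [ 0.698 -0.415  0.   ]
rest [ 0.412 -0.332  0.   ]
scene lathe_set 0.85 [186. 181. 380. 360.]
scene hook 0.76 [166.  99. 236. 157.]
scene hook 0.65 [314. 190. 347. 202.]
scene rest 0.84 [ 66. 151. 158. 241.]
scene rest 0.77 [173.  94. 248. 186.]
top lathe_set 0.85 [199. 134. 315. 243.]
top hook 0.72 [383. 197. 397. 286.]
top hook 0.42 [205. 259. 217. 271.]
top rest 0.97 [386. 114. 420. 188.]
top rest 0.82 [365. 211. 401. 286.]
```

View pics/topcrop.png

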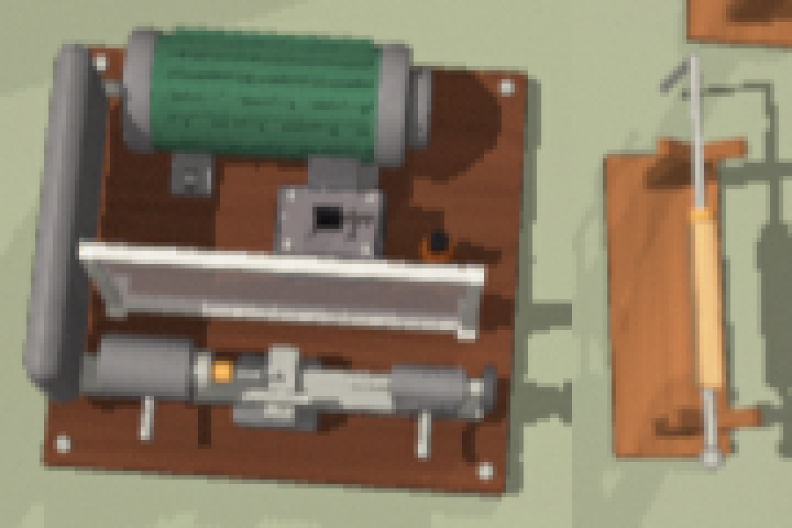

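View pics/scenecrop.png

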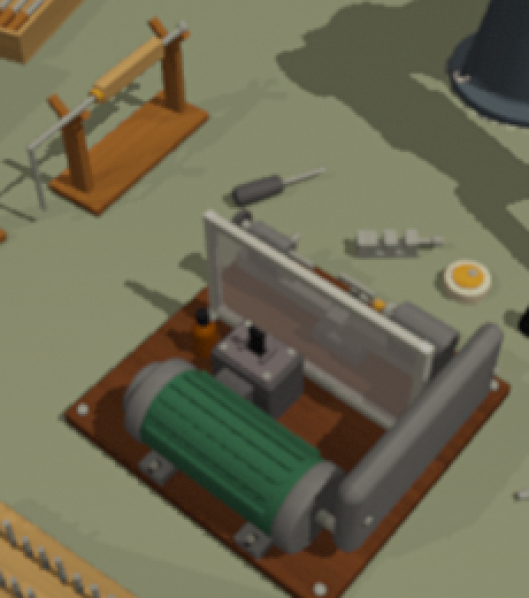

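```bash
cat > c.py <<'E'
from h import *
from scipy.optimize import least_squares
t=lambda u,v:(195+u/4.4,128+v/4.4); t2=lambda u,v:(360+(u-572)/4.4,180+v/4.4); s=lambda u,v:(155+u/2.3,90+v/2.3)
L=[('top',(-45,126,170),t(80,248)),('top',(-45,-136,170),t(487,273)),('scene',(-45,-136,170),s(209,214)),('scene',(-45,126,170),s(431,350)),
('scene',(-45,-30,170),(280.5,202.2)),('top',(-45,-30,170),(265.7,189.3))]
B=[('top',(-157.5,165,20),t(43,465)),('top',(-157.5,-165,20),t(507,493)),('top',(157.5,-165,20),t(527,73)),('scene',(157.5,-165,20),s(66,412)),('scene',(-157.5,165,20),s(509,388))]
def pose(x,y,w,P): return (R.from_euler('z',w).apply(np.array(P)/1000.)+[x,y,0])
def f(p):
    r=[proj(n,pose(*p[:3],P))[0]-uv for n,P,uv in L]
    r+=[proj(n,pose(*p[:3],np.array(P)+[p[3]*1000,p[4]*1000,0]))[0]-uv for n,P,uv in B]
    return np.ravel(r)
o=least_squares(f,[.62,.04,0,0,0],loss='soft_l1'); print(o.x.round(4),f(o.x).reshape(-1,2).round(1).tolist())
np.save('ls.npy',o.x)
H=[('top',(165,0,0),t2(695,57)),('top',(-106,0,0),t2(711,457)),('top',(165,0,-95),t2(663,88)),('scene',(-106,0,0),s(183,27)),('scene',(165,0,0),s(32,150)),('scene',(165,0,-95),s(42,207))]
def hp(p,P): return R.from_euler('zyx',[p[3],p[4],p[5]]).apply(np.array(P)/1000.)+p[:3]
g=lambda p: np.ravel([proj(n,hp(p,P))[0]-uv for n,P,uv in H])
h=least_squares(g,[.4,-.34,.125,0,0,0]); print(h.x.round(4),g(h.x).reshape(-1,2).round(1).tolist())
np.save('hook.npy',h.x)
ims={n:cv2.imread(f'pics/{n}0.png') for n in('scene','top')}
out=[]
for n,c in(('scene',(235,205,305,275)),('top',(245,150,295,200))):
    k=380/(c[2]-c[0]); im=cv2.resize(ims[n][c[1]:c[3],c[0]:c[2]],(380,380),interpolation=3)
    def line(Ps,col):
        q=(proj(n,[pose(*o.x[:3],P) for P in Ps])-c[:2]+.5)*k
        cv2.polylines(im,[q.astype(int)],False,col,1)
    raw=im.copy()
    line([(-22,-68,90),(32,-68,90),(32,8,90),(-22,8,90),(-22,-68,90)],(0,255,255))
    line([(-45,-136,170),(-45,126,170)],(0,0,255))
    line([(5,-39,88),(5,-21,88)],(255,255,0)); line([(5,-39,122),(5,-21,122)],(255,0,255))
    out.append(np.vstack([raw,im])[:])
out=np.hstack(out); cv2.imwrite('pics/box.png',cv2.resize(out,(600,600)))
E
python3 c.py
```

```text
[ 6.247e-01  3.640e-02 -8.120e-02 -7.800e-03  2.000e-04] [[-0.0, 0.1], [-0.7, 0.2], [-0.8, -1.4], [0.2, -0.5], [1.5, 2.2], [2.0, -1.4], [-0.5, -0.6], [-0.4, -0.1], [0.2, -0.8], [-1.2, -0.6], [2.0, -2.2]]
[ 4.055e-01 -3.381e-01  1.223e-01 -1.010e-02 -4.000e-04 -2.630e-02] [[-0.7, -0.7], [0.4, 1.7], [0.6, -0.6], [0.8, -0.5], [-0.8, -0.0], [0.1, 1.0]]
```

View pics/box.png

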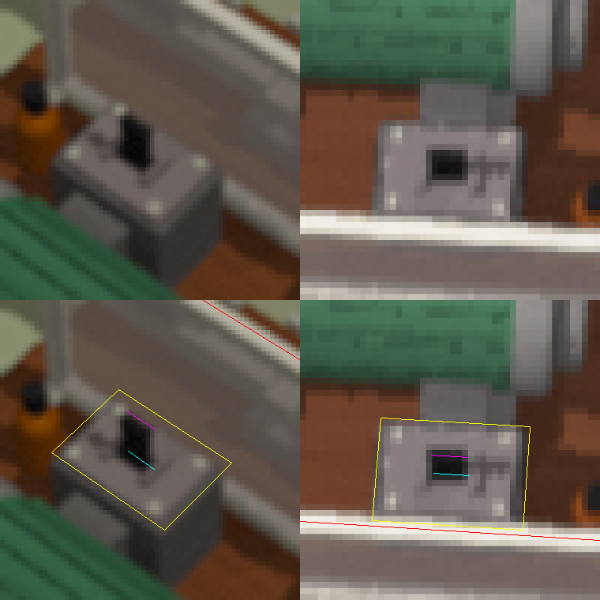

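```bash
cat >> h.py <<'E'
def pose_now():
    s=manip.sense(); return np.array(s['tcp_pos']),R.from_quat(s['tool_rot']),s
def rows(p1,r1,n=None,p0=None,r0=None,step=36):
    """tool-frame rows for a straight move to p1,r1"""
    if p0 is None: p0,r0,_=pose_now()
    p1=np.array(p1,float); rv=(r0.inv()*r1).as_rotvec()
    n=n or int(np.ceil(max(np.linalg.norm(p1-p0)*1000/step,np.degrees(np.linalg.norm(rv))/6.5,1)))
    lin=[((r0*R.from_rotvec(rv*i/n)).inv().apply((p1-p0)/n)*1000).round(1).tolist() for i in range(n)]
    print(n,'rows linear',lin,'rot',np.degrees(rv/n).round(2).tolist()); return p1,r1
def down(yaw,flip=False): # tool y along world yaw+90, tool z down; flip= other half turn
    return R.from_euler('z',yaw+(np.pi if flip else 0))*R.from_euler('x',np.pi)
E
python3 - <<'E'
from h import *
p,r,s=pose_now(); print(p,r.as_matrix().round(3).tolist(),s['q'],s['force'],s['finger_gap'])
h=np.load('hook.npy');yaw=h[3]
for f in(0,1): print(np.degrees((r.inv()*down(yaw,f)).as_rotvec()).round(1))
p,r=rows([.42,.20,.29],r)
f=0 if np.linalg.norm((r.inv()*down(yaw)).as_rotvec())<1.6 else 1
t=h[:3]+R.from_euler('z',yaw).apply([.015,0,0])
p,r=rows([t[0],t[1],.29],down(yaw,f),p0=p,r0=r)
E
```

```text
[0.22642294 0.58252153 0.30392014] [[-0.932, 0.362, 0.0], [0.362, 0.932, 0.0], [0.0, 0.0, -1.0]] [ 1.02151960e+00  5.27485889e-01  1.43269667e+00  3.07210983e-06
  1.18140101e+00 -1.78518491e-01] [ 0.01134476  0.4959649  -0.30338928] 1.002444839095565
[  0.   -0.  159.3]
[  0.    0.  -20.7]
12 rows linear [[-26.6, -23.9, 1.2], [-26.6, -23.9, 1.2], [-26.6, -23.9, 1.2], [-26.6, -23.9, 1.2], [-26.6, -23.9, 1.2], [-26.6, -23.9, 1.2], [-26.6, -23.9, 1.2], [-26.6, -23.9, 1.2], [-26.6, -23.9, 1.2], [-26.6, -23.9, 1.2], [-26.6, -23.9, 1.2], [-26.6, -23.9, 1.2]] rot [0.0, 0.0, 0.0]
15 rows linear [[-13.0, -33.4, -0.0], [-12.2, -33.7, -0.0], [-11.4, -34.0, -0.0], [-10.6, -34.3, -0.0], [-9.8, -34.5, -0.0], [-8.9, -34.8, -0.0], [-8.1, -35.0, -0.0], [-7.2, -35.1, -0.0], [-6.4, -35.3, -0.0], [-5.6, -35.5, -0.0], [-4.7, -35.6, -0.0], [-3.8, -35.7, -0.0], [-3.0, -35.8, -0.0], [-2.1, -35.8, -0.0], [-1.3, -35.9, -0.0]] rot [0.0, 0.0, -1.38]
```

Call:
drive_tool(linear=[[-26,-24,1],[-26,-24,1],[-26,-24,1],[-26,-24,1],[-26,-24,1],[-26,-24,1],[-26,-24,1],[-26,-24,1],[-26,-24,1],[-26,-24,1],[-26,-24,1],[-26,-24,1]], rot=[[0,0,0],[0,0,0],[0,0,0],[0,0,0],[0,0,0],[0,0,0],[0,0,0],[0,0,0],[0,0,0],[0,0,0],[0,0,0],[0,0,0]], hand=[85,85,85,85,85,85,85,85,85,85,85,85], force=120)

```text
t: 2.25
tcp_pos: [0.4198, 0.1941, 0.2916]
tool_rot: [0.177, 0.984, 0.006, 0.003]
force: [1.0, 0.9, 0.3]
finger_gap: 0.995
```

Call:
drive_tool(linear=[[-13,-33,0],[-12,-34,0],[-11,-34,0],[-10,-34,0],[-10,-34,0],[-9,-35,0],[-8,-35,0],[-7,-35,0],[-6,-35,0],[-5,-35,0],[-5,-36,0],[-4,-36,0],[-3,-36,0],[-2,-36,0],[-1,-36,0]], rot=[[0,0,-1.4],[0,0,-1.4],[0,0,-1.4],[0,0,-1.4],[0,0,-1.4],[0,0,-1.4],[0,0,-1.4],[0,0,-1.4],[0,0,-1.4],[0,0,-1.4],[0,0,-1.4],[0,0,-1.4],[0,0,-1.4],[0,0,-1.4],[0,0,-1.4]], hand=[85,85,85,85,85,85,85,85,85,85,85,85,85,85,85])

```text
t: 3.5
tcp_pos: [0.4342, -0.3717, 0.2908]
tool_rot: [-0.012, 1.0, 0.004, 0.013]
force: [0.4, -0.1, -0.5]
finger_gap: 0.993
```

Run:
```python
from h import *
p,r,s=pose_now(); print(p,s['q'])
h=np.load('hook.npy');yaw=h[3]
t=h[:3]+R.from_euler('z',yaw).apply([.015,0,0]); print(h,t)
p,r=rows([t[0],t[1],.25],down(yaw,1),step=15)
rows([t[0],t[1],.178],r,p0=p,r0=r,step=15)
```

```text
[ 0.43418006 -0.37172254  0.29084254] [-0.91324021  0.46725753  1.59109587  0.02770532  1.07396878 -2.52213163]
[ 0.40549436 -0.33813908  0.12227827 -0.0101208  -0.00041205 -0.0262642 ] [ 0.4204936  -0.33829088  0.12227827]
4 rows linear [[3.5, 8.4, 10.2], [3.5, 8.4, 10.2], [3.5, 8.3, 10.2], [3.5, 8.3, 10.2]] rot [0.1, 0.36, 0.5]
5 rows linear [[0.0, -0.0, 14.4], [0.0, -0.0, 14.4], [0.0, -0.0, 14.4], [0.0, -0.0, 14.4], [0.0, -0.0, 14.4]] rot [0.0, 0.0, 0.0]
```

Call:
drive_tool(linear=[[3.5,8.4,10],[3.5,8.4,10],[3.5,8.4,10],[3,8,10],[0,0,0],[0,0,0]], rot=[[0.1,0.4,0.5],[0.1,0.4,0.5],[0.1,0.4,0.5],[0.1,0.3,0.5],[0,0,0],[0,0,0]], hand=[85,85,85,85,85,85])

```text
t: 4.0
tcp_pos: [0.4216, -0.3527, 0.2503]
tool_rot: [0.011, 1.0, -0.007, 0.003]
force: [0.7, -1.0, 0.6]
finger_gap: 0.995
```

Run:
```python
from h import *
p,r,s=pose_now(); print(p,s['q'][5])
h=np.load('hook.npy');yaw=h[3]
t=h[:3]+R.from_euler('z',yaw).apply([.015,0,0])
rows([t[0],t[1],.178],down(yaw,1),step=15)
im=snap('scene','s1.png')
cv2.imwrite('pics/s1c.png',cv2.resize(im[60:200,140:280,::-1],(560,560),interpolation=3))
```

```text
[ 0.42158343 -0.35269358  0.25028771] -2.443920767284333
5 rows linear [[0.4, 3.1, 14.4], [0.3, 3.0, 14.4], [0.3, 3.0, 14.4], [0.3, 3.0, 14.4], [0.3, 2.9, 14.4]] rot [-0.15, 0.06, -0.14]
```

View pics/s1c.png

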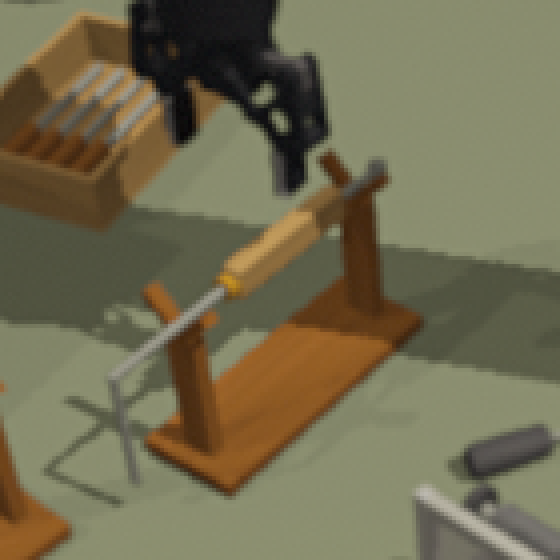

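The gripper stands over the handle, with its fingers at crop (180,120) and (290,180). The handle lies between crop (235,285) and (345,195). I descend and grip.

Call:
drive_tool(linear=[[0.3,3,14],[0.3,3,14],[0.3,3,14],[0.3,3,14],[0.3,3,12],[0,0,0],[0,0,0]], rot=[[-0.1,0.1,-0.1],[-0.1,0.1,-0.1],[-0.1,0.1,-0.1],[-0.1,0.1,-0.1],[-0.1,0,-0.1],[0,0,0],[0,0,0]], hand=[85,85,85,85,85,85,85])

```text
t: 4.63
tcp_pos: [0.4258, -0.3444, 0.1864]
tool_rot: [0.006, 1.0, -0.009, 0.005]
force: [0.8, -0.1, -0.2]
finger_gap: 0.996
```

Run:
```python
from h import *
p,r,s=pose_now(); print(p,s['q'][5],s['force'])
h=np.load('hook.npy');yaw=h[3]
t=h[:3]+R.from_euler('z',yaw).apply([.015,0,0])
rows([t[0],t[1],.178],down(yaw,1),step=15)
```

```text
[ 0.42575258 -0.34443871  0.18639645] -2.43859796189528 [ 0.75502739 -0.13716825 -0.2007288 ]
1 rows linear [[5.4, 6.2, 8.2]] rot [-1.05, 0.6, -0.07]
```

Call:
drive_tool(linear=[[2.5,3,4],[2.5,3,4],[0,0,0],[0,0,0]], rot=[[-0.5,0.3,0],[-0.5,0.3,0],[0,0,0],[0,0,0]], hand=[85,85,85,85])

```text
t: 4.97
tcp_pos: [0.422, -0.3403, 0.1807]
tool_rot: [0.006, 1.0, -0.002, 0.002]
force: [0.4, 0.5, 1.0]
finger_gap: 0.998
```

Run:
```python
from h import *
p,r,s=pose_now(); print(p,s['q'][5],s['force'])
h=np.load('hook.npy');yaw=h[3]
t=h[:3]+R.from_euler('z',yaw).apply([.015,0,0])
rows([t[0],t[1],.178],down(yaw,1),step=15)
```

```text
[ 0.42202423 -0.34026782  0.18072841] -2.4440182668467285 [0.40983787 0.5180156  0.97075156]
1 rows linear [[1.6, 2.0, 2.7]] rot [-0.26, 0.2, -0.06]
```

Call:
drive_tool(linear=[[1.5,2,2.5],[0,0,0],[0,0,0],[0,0,0],[0,0,0],[0,0,0],[0,0,0],[0,0,0],[0,0,0],[0,0,0]], rot=[[-0.2,0.2,0],[0,0,0],[0,0,0],[0,0,0],[0,0,0],[0,0,0],[0,0,0],[0,0,0],[0,0,0],[0,0,0]], hand=[85,85,60,40,20,5,0,0,0,0], force=120)

```text
t: 5.8
tcp_pos: [0.4207, -0.337, 0.1796]
tool_rot: [0.007, 1.0, 0.001, 0.001]
force: [-0.1, 0.1, -1.8]
finger_gap: 0.171
```

Run:
```python
from h import *
p,r,s=pose_now(); print(s['t'],p,r.as_quat().round(4),s['q'][5],s['force'],s['ft_torque'],s['finger_gap']*85.4)
np.save('grasp.npy',np.r_[p,r.as_quat()])
im=snap('scene','s2.png'); cv2.imwrite('pics/s2c.png',cv2.resize(im[60:200,140:280,::-1],(560,560),interpolation=3))
```

```text
5.8 [ 0.42074149 -0.33698238  0.17962945] [6.7e-03 1.0e+00 5.0e-04 6.0e-04] -2.442356930447331 [-0.05328421  0.09843572 -1.7777286 ] [-0.05637979  0.04298581 -0.08868371] 14.601875449588977
```

Call:
drive_tool(linear=[[0,0,-5],[0,0,-12],[0,0,-15],[0,0,-15],[0,0,-15],[0,0,-15],[0,0,-15],[0,0,-12],[0,0,-6],[0,0,0],[0,0,0]], rot=[[0,0,0],[0,0,0],[0,0,0],[0,0,0],[0,0,0],[0,0,0],[0,0,0],[0,0,0],[0,0,0],[0,0,0],[0,0,0]], hand=[0,0,0,0,0,0,0,0,0,0,0])

```text
t: 6.77
tcp_pos: [0.4184, -0.3357, 0.2925]
tool_rot: [0.006, 1.0, 0.004, -0.003]
force: [-0.1, -0.5, -1.9]
finger_gap: 0.162
```

```bash
cat > hk.py <<'E'
from h import *
from scipy.optimize import least_squares
def tool2hook(g): # hook pose in tool: params dx,dz,pitch ; hook x = -tool x (flip), hook z = -tool z
    dx,dz,pitch=g
    return np.array([dx,0,dz]), R.from_matrix([[-1,0,0],[0,1,0],[0,0,-1]])*R.from_euler('y',pitch)
def hookpts(P,p,r,g=(.015,.054,0)):
    t,q=tool2hook(g); return r.apply(q.apply(np.array(P)/1000.)+t)+p
E
python3 - <<'E'
from hk import *
p,r,s=pose_now(); print(s['t'],p,r.as_quat().round(4),s['q'][5],s['force'],s['ft_torque'],s['finger_gap']*85.4)
P=[(165,0,-95),(165,0,0),(-106,0,0),(0,0,0)]
for n in('scene','top'):
    im=snap(n,n+'3.png').copy()
    q=proj(n,hookpts(P,p,r)); print(n,q.round(1).tolist())
    for l in('hook_foot','hook'): print(l,[(np.round(d['at'],1).tolist(),round(d['score'],2)) for d in cams.spot_point(l,n)][:3])
    for l in('hook',): 
        for d in cams.regions_of(l,n)[:2]: print(d['rect'],d['score'])
    u,v=q.mean(0).astype(int); c=(u-50,v-50)
    im=cv2.resize(im[c[1]:c[1]+100,c[0]:c[0]+100,::-1],(400,400),interpolation=3)
    for a in q: cv2.circle(im,tuple(((a-c+.5)*4).astype(int)),3,(255,0,255),1)
    cv2.imwrite(f'pics/{n}3c.png',im)
cv2.imwrite('pics/lift.png',np.hstack([cv2.imread(f'pics/{n}3c.png') for n in('scene','top')]))
E
```

```text
6.7667 [ 0.41840021 -0.33573792  0.29247014] [ 0.0059  1.      0.0042 -0.0033] -2.443913556486709 [-0.08658093 -0.54792306 -1.92629926] [0.03050086 0.04775855 0.05491169] 13.848347295007418
scene [[168.6, 149.1], [161.6, 119.0], [234.2, 65.2], [207.8, 84.6]]
hook_foot [([167.1, 147.9], 0.9)]
hook [([207.1, 84.0], 0.72)]
[160.3, 65.3, 233.1, 147.9] 0.85
top [[387.6, 191.7], [395.8, 183.1], [401.5, 284.9], [399.3, 243.9]]
hook_foot [([388.2, 193.6], 0.42)]
hook []
[386.1, 183.1, 398.1, 212.4] 0.47
```

View pics/lift.png

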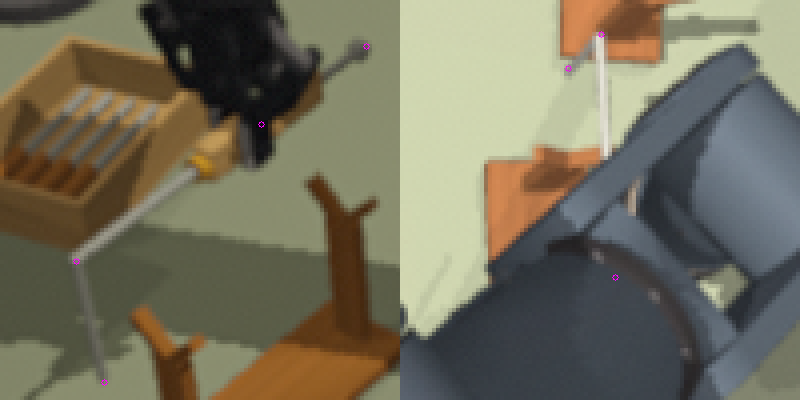

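The lift picture shows my hook model lying on the real one within about 1 px, with the foot at scene (168,148). The grip holds level. I now carry it over the lever.

```bash
cat >> hk.py <<'E'
LS=np.load('ls.npy')
G=(.015,.054,0)
def toset(w): return R.from_euler('z',-LS[2]).apply(np.array(w)-[LS[0],LS[1],0])*1000
def tcp_for(foot_set,yaw=None,g=G):
    yaw=LS[2] if yaw is None else yaw
    r=down(yaw,1); w=R.from_euler('z',LS[2]).apply(np.array(foot_set)/1000.)+[LS[0],LS[1],0]
    return w-(hookpts((165,0,-95),np.zeros(3),r,g)),r
def status(g=G):
    p,r,s=pose_now(); print('t',round(s['t'],2),'foot_set',toset(hookpts((165,0,-95),p,r,g)).round(1),'F_set',R.from_euler('z',-LS[2]).apply(s['force']).round(1),'rot_err',np.degrees((r.inv()*down(LS[2],1)).as_rotvec()).round(1),'gap',round(s['finger_gap']*85.4,1),'tau',np.round(s['ft_torque'],2))
    return p,r,s
E
python3 - <<'E'
from hk import *
p,r,s=status()
p1=p+[0,0,.055]; rows(p1,r,step=25)
t,rt=tcp_for((31,-30,195)); print(t)
rows(t,rt,p0=p1,r0=r,step=25)
E
```

```text
t 7.17 foot_set [ -27.  -376.   141.9] F_set [-0.6  0.2 -1.5] rot_err [ 0.5 -0.4  4. ] gap 14.3 tau [-0.04  0.1   0.02]
3 rows linear [[0.1, 0.2, -18.3], [0.1, 0.2, -18.3], [0.1, 0.2, -18.3]] rot [0.0, 0.0, 0.0]
[0.50370691 0.01615607 0.344     ]
15 rows linear [[-5.4, 23.5, 0.4], [-5.3, 23.5, 0.4], [-5.2, 23.6, 0.3], [-5.1, 23.6, 0.3], [-5.0, 23.6, 0.3], [-4.9, 23.6, 0.3], [-4.8, 23.7, 0.3], [-4.6, 23.7, 0.3], [-4.5, 23.7, 0.3], [-4.4, 23.7, 0.3], [-4.3, 23.8, 0.3], [-4.2, 23.8, 0.2], [-4.1, 23.8, 0.2], [-4.0, 23.8, 0.2], [-3.9, 23.8, 0.2]] rot [0.03, -0.03, 0.26]
```

Call:
drive_tool(linear=[[0,0,-15],[0,0,-18],[0,0,-16],[-2,10,-6],[-5,20,0],[-5,23,0],[-5,23,0],[-5,23,0],[-5,23,0],[-5,23,0],[-5,23,0],[-5,23,0],[-5,23,0],[-5,23,0],[-5,23,0],[-4,23,0],[-4,20,0],[-3,14,0],[-2,6,0],[0,0,0]], rot=[[0,0,0],[0,0,0],[0,0,0],[0,0,0.25],[0,0,0.25],[0,0,0.25],[0,0,0.25],[0,0,0.25],[0,0,0.25],[0,0,0.25],[0,0,0.25],[0,0,0.25],[0,0,0.25],[0,0,0.25],[0,0,0.25],[0,0,0.25],[0,0,0.25],[0,0,0.25],[0,0,0],[0,0,0]], hand=[0,0,0,0,0,0,0,0,0,0,0,0,0,0,0,0,0,0,0,0])

```text
t: 8.83
tcp_pos: [0.5012, 0.0094, 0.344]
tool_rot: [0.043, 0.999, 0.011, -0.011]
force: [0.6, -0.7, -1.0]
finger_gap: 0.168
```

Run:
```python
from hk import *
p,r,s=status()
t,rt=tcp_for((31,-30,195))
rows(t,rt,step=15)
```

```text
t 8.83 foot_set [ 25.7 -34.4 191.7] F_set [ 0.6 -0.6 -1. ] rot_err [ 1.2 -1.3 -0.3] gap 14.4 tau [-0.01  0.03 -0.02]
1 rows linear [[-1.9, 7.0, 0.1]] rot [1.23, -1.3, -0.26]
```

Call:
drive_tool(linear=[[-1,3.5,0],[-1,3,0],[0,0,0],[0,0,0]], rot=[[0.6,-0.6,-0.1],[0.6,-0.6,-0.1],[0,0,0],[0,0,0]], hand=[0,0,0,0])

```text
t: 9.17
tcp_pos: [0.5028, 0.0152, 0.3432]
tool_rot: [0.041, 0.999, -0.001, -0.001]
force: [0.8, 0.4, -1.0]
finger_gap: 0.168
```

```bash
cat > look.py <<'E'
import sys
from hk import *
p,r,s=status()
P=[(165,0,-95),(165,0,0),(55,0,0)]
out=[]
for n,c,w in(('scene',(235,155),80),('top',(235,140),70)):
    im=snap(n,n+sys.argv[1]+'.png'); q=proj(n,hookpts(P,p,r)); 
    print(n,q.round(1).tolist(),[(np.round(d['at'],1).tolist(),round(d['score'],2)) for d in cams.spot_point('hook_foot',n)][:2])
    im=np.ascontiguousarray(cv2.resize(im[c[1]:c[1]+w,c[0]:c[0]+w,::-1],(400,400),interpolation=3)); raw=im.copy()
    for a in q: cv2.circle(im,tuple(((a-c+.5)*400/w).astype(int)),3,(255,0,255),1)
    out.append(im)
cv2.imwrite(f'pics/look{sys.argv[1]}.png',np.hstack(out))
t,rt=tcp_for((31,-30,103)); rows(t,rt,step=12)
E
python3 look.py 4
```

```text
t 9.17 foot_set [ 29.9 -31.7 193.9] F_set [ 0.7  0.5 -1. ] rot_err [-0.1 -0.1 -0.1] gap 14.4 tau [0.03 0.04 0.02]
scene [[258.3, 217.9], [256.9, 185.7], [293.2, 154.5]] [([257.6, 213.9], 0.66)]
top [[269.9, 160.2], [268.8, 149.0], [265.7, 189.7]] []
8 rows linear [[-0.1, 0.2, 11.4], [-0.1, 0.2, 11.4], [-0.1, 0.2, 11.4], [-0.1, 0.2, 11.4], [-0.1, 0.2, 11.4], [-0.1, 0.2, 11.4], [-0.1, 0.2, 11.4], [-0.1, 0.2, 11.4]] rot [-0.02, -0.01, -0.01]
```

View pics/look4.png

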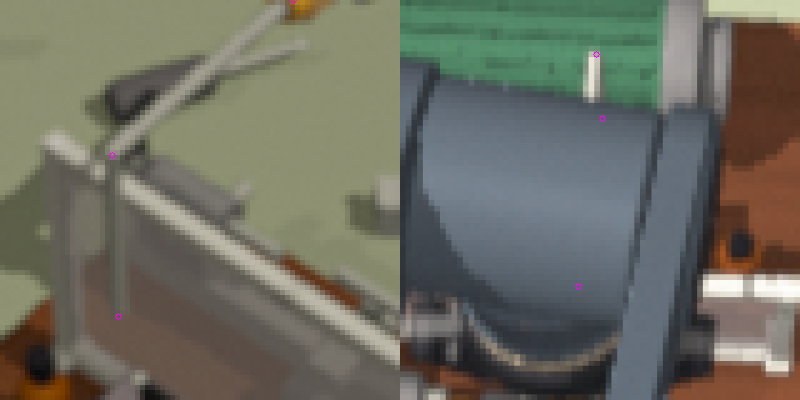

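The leg matches the model: the foot is seen at scene (258,217), and the arm hides it from the top camera. I descend behind the lever.

Call:
drive_tool(linear=[[0,0,8],[0,0,11],[0,0,11],[0,0,11],[0,0,11],[0,0,10],[0,0,6],[0,0,0],[0,0,0]], rot=[[0,0,0],[0,0,0],[0,0,0],[0,0,0],[0,0,0],[0,0,0],[0,0,0],[0,0,0],[0,0,0]], hand=[0,0,0,0,0,0,0,0,0])

```text
t: 10.12
tcp_pos: [0.5035, 0.0122, 0.2699]
tool_rot: [0.044, 0.999, -0.001, -0.0]
force: [0.1, 0.1, -1.2]
finger_gap: 0.166
```

Run:
```python
from hk import *
status(); t,rt=tcp_for((31,-30,103)); rows(t,rt,step=12)
```

```text
t 10.12 foot_set [ 31.  -35.4 120.8] F_set [ 0.1  0.1 -1.2] rot_err [-0.2 -0.  -0.4] gap 14.2 tau [ 0.02  0.02 -0.  ]
2 rows linear [[0.1, 2.0, 8.9], [0.1, 2.0, 8.9]] rot [-0.08, -0.02, -0.18]
```

Call:
drive_tool(linear=[[0,2,7],[0,2,7],[0,0,3],[0,0,0],[0,0,0]], rot=[[0,0,-0.2],[0,0,-0.2],[0,0,0],[0,0,0],[0,0,0]], hand=[0,0,0,0,0])

```text
t: 10.53
tcp_pos: [0.5048, 0.0163, 0.2524]
tool_rot: [0.04, 0.999, -0.002, 0.001]
force: [-0.0, -0.3, -1.6]
finger_gap: 0.163
```

```bash
sed -i 's/(235,155),80/(235,180),80/' look.py; python3 look.py 5
```

```text
t 10.53 foot_set [ 32.5 -30.  103.7] F_set [-0.  -0.3 -1.6] rot_err [-0.2  0.1  0.1] gap 14.0 tau [-0.01 -0.    0.07]
scene [[259.2, 245.5], [258.2, 217.5], [291.9, 186.7]] [([259.1, 241.2], 0.68)]
top [[270.3, 168.4], [269.2, 158.8], [266.5, 196.8]] [([271.8, 170.4], 0.51)]
1 rows linear [[1.3, -0.1, 0.7]] rot [-0.18, 0.19, 0.06]
```

View pics/look5.png

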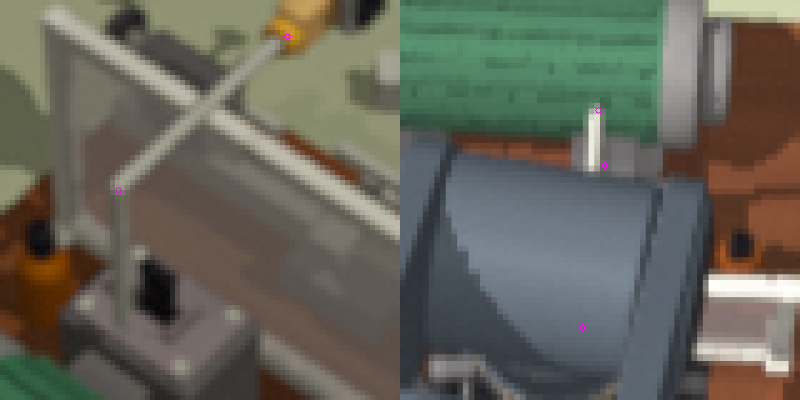

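The foot is at scene (259,245), on the motor side of the black lever at (266,238) and clear of it. I draw it toward the robot.

Call:
drive_tool(linear=[[3,0,0.5],[4,0,0],[4,0,0],[2,0,0],[0,0,0]], rot=[[0,0.1,0],[0,0,0],[0,0,0],[0,0,0],[0,0,0]], hand=[0,0,0,0,0])

```text
t: 11.15
tcp_pos: [0.4907, 0.0173, 0.2529]
tool_rot: [0.04, 0.999, -0.002, 0.001]
force: [-0.3, 0.3, -1.9]
finger_gap: 0.172
```

```bash
cat > st.py <<'E'
from hk import *
status()
E
python3 st.py
```

```text
t 11.15 foot_set [ 18.3 -30.3 104.2] F_set [-0.3  0.3 -1.9] rot_err [-0.2  0.1  0.1] gap 14.7 tau [0.02 0.09 0.02]
```

Call:
drive_tool(linear=[[1.5,0,0.5],[1.5,0,0],[1.5,0,0],[1.5,0,0]], rot=[[0,0,0],[0,0,0],[0,0,0],[0,0,0]], hand=[0,0,0,0])

```text
t: 11.48
tcp_pos: [0.4867, 0.0173, 0.253]
tool_rot: [0.04, 0.999, -0.002, 0.005]
force: [3.0, -0.5, -2.6]
finger_gap: 0.168
```

```bash
python3 st.py
```

```text
t 11.48 foot_set [ 15.5 -30.7 105.5] F_set [ 3.  -0.3 -2.6] rot_err [-0.2  0.6  0. ] gap 14.3 tau [ 0.05 -0.39  0.02]
```

Call:
drive_tool(linear=[[1.5,0,0.3],[1.5,0,0],[1.5,0,0]], rot=[[0,0.2,0],[0,0.2,0],[0,0.2,0]], hand=[0,0,0])

```text
t: 11.73
tcp_pos: [0.4848, 0.0173, 0.2535]
tool_rot: [0.04, 0.999, -0.002, 0.003]
force: [4.3, 0.6, -2.8]
finger_gap: 0.166
```

```bash
python3 st.py
```

```text
t 11.73 foot_set [ 13.1 -30.9 105.6] F_set [ 4.2  0.9 -2.8] rot_err [-0.2  0.4  0. ] gap 14.2 tau [ 0.08 -0.71  0.14]
```

Call:
drive_tool(linear=[[1.5,0,0.6],[1.5,0,0.6],[1.5,0,0.6]], rot=[[0,0.2,0],[0,0.2,0],[0,0.2,0]], hand=[0,0,0])

```text
t: 11.98
tcp_pos: [0.4835, 0.0173, 0.2529]
tool_rot: [0.04, 0.999, -0.002, 0.003]
force: [4.5, 0.8, -1.4]
finger_gap: 0.167
```

```bash
python3 st.py
```

```text
t 11.98 foot_set [ 11.6 -31.  104.8] F_set [ 4.5  1.2 -1.4] rot_err [-0.2  0.3  0. ] gap 14.2 tau [ 0.16 -1.12  0.14]
```

Call:
drive_tool(linear=[[1.5,0,0.5],[1.5,0,0.5],[1.5,0,0.5]], rot=[[0,0.2,0],[0,0.2,0],[0,0.2,0]], hand=[0,0,0])

```text
t: 12.23
tcp_pos: [0.4817, 0.0174, 0.2527]
tool_rot: [0.04, 0.999, -0.002, 0.002]
force: [5.2, 1.1, -0.1]
finger_gap: 0.171
```

```bash
python3 st.py
```

```text
t 12.23 foot_set [  9.6 -31.1 104.3] F_set [ 5.   1.5 -0.1] rot_err [-0.3  0.2  0. ] gap 14.6 tau [ 0.2  -1.41  0.23]
```

Call:
drive_tool(linear=[[1.5,0,0.5],[1.5,0,0.5],[1.5,0,0.5]], rot=[[0,0.2,0],[0,0.2,0],[0,0.2,0]], hand=[0,0,0])

```text
t: 12.48
tcp_pos: [0.4795, 0.0176, 0.2525]
tool_rot: [0.04, 0.999, -0.002, 0.0]
force: [4.5, 0.9, 1.1]
finger_gap: 0.168
```

```bash
python3 st.py
```

```text
t 12.48 foot_set [  6.9 -31.2 103.6] F_set [4.4 1.2 1.1] rot_err [-0.3  0.1  0. ] gap 14.3 tau [ 0.21 -1.57  0.22]
```

Call:
drive_tool(linear=[[1.5,0,0.5],[1.5,0,0.5]], rot=[[0,0.1,0],[0,0.1,0]], hand=[0,0])

```text
t: 12.65
tcp_pos: [0.4782, 0.0176, 0.2523]
tool_rot: [0.04, 0.999, -0.003, 0.001]
force: [5.8, 1.4, -0.5]
finger_gap: 0.168
```

```bash
python3 st.py
```

```text
t 12.65 foot_set [  5.9 -31.2 103.8] F_set [ 5.6  1.9 -0.5] rot_err [-0.3  0.2  0. ] gap 14.4 tau [ 0.17 -1.51  0.18]
```

Call:
drive_tool(linear=[[1.5,0,0.4],[1.5,0,0.4],[1.5,0,0.4]], rot=[[0,0.2,0],[0,0.2,0],[0,0.2,0]], hand=[0,0,0])

```text
t: 12.9
tcp_pos: [0.4775, 0.0176, 0.2523]
tool_rot: [0.04, 0.999, -0.003, 0.002]
force: [6.5, 2.4, -1.5]
finger_gap: 0.17
```

```bash
cat > st2.py <<'E'
from hk import *
p,r,s=status()
snap('scene'); print(proj('scene',hookpts([(165,0,-95)],p,r)).round(1),[(np.round(d['at'],1).tolist(),round(d['score'],2)) for d in cams.spot_point('hook_foot','scene')][:2])
E
python3 st2.py
```

```text
t 12.9 foot_set [  5.3 -31.4 103.9] F_set [ 6.2  2.9 -1.5] rot_err [-0.3  0.2  0. ] gap 14.5 tau [ 0.28 -1.68  0.23]
[[266.8 237.4]] [([267.3, 235.3], 0.92)]
```

Call:
drive_tool(linear=[[2,0,0.3],[2,0,0.3],[2,0,0.3]], rot=[[0,0.2,0],[0,0.2,0],[0,0.2,0]], hand=[0,0,0])

```text
t: 13.25
tcp_pos: [0.4765, 0.0171, 0.2526]
tool_rot: [0.041, 0.999, -0.003, 0.004]
force: [7.3, -0.3, -1.4]
finger_gap: 0.168
```

```bash
python3 st2.py
```

```text
t 13.25 foot_set [  4.9 -32.1 104.8] F_set [ 7.3  0.2 -1.4] rot_err [-0.4  0.4  0. ] gap 14.3 tau [ 0.05 -1.7   0.17]
[[266.6 236.8]] [([267.2, 235.2], 0.74)]
```

Call:
drive_tool(linear=[[2.5,0.3,0.4],[2.5,0.3,0.4],[2.5,0.3,0.4],[2.5,0,0.4]], rot=[[0,0.2,0],[0,0.2,0],[0,0.2,0],[0,0.2,0]], hand=[0,0,0,0])

```text
t: 13.68
tcp_pos: [0.4743, 0.0169, 0.2532]
tool_rot: [0.041, 0.999, -0.005, 0.008]
force: [7.1, 0.8, -2.0]
finger_gap: 0.17
```

```bash
python3 st2.py
python3 - <<'E'
from h import *
im=snap('scene','s6.png')
a=cv2.resize(im[215:265,235:295,::-1],(480,400),interpolation=3)
b=cv2.resize(cv2.imread('pics/scene0.png')[215:265,235:295],(320,267),interpolation=3)
c=np.zeros((400,800,3),np.uint8);c[:,:480]=a;c[:267,480:]=b;cv2.imwrite('pics/reset.png',c)
E
```

```text
t 13.68 foot_set [  3.9 -33.1 106.5] F_set [ 7.   1.4 -2. ] rot_err [-0.5  0.9 -0.1] gap 14.5 tau [ 0.16 -1.9   0.2 ]
[[266.6 235.8]] [([281.1, 245.8], 0.57)]
```

View pics/reset.png

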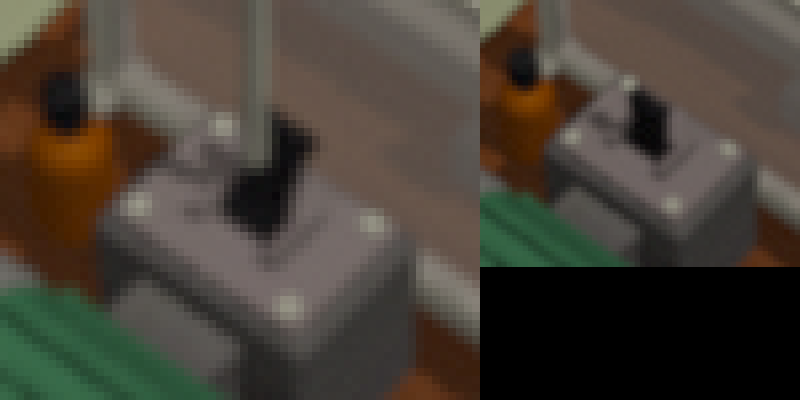

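The lever now leans clearly toward the robot: its tip is at crop (292,130), against upright in the small start view. The leg's foot is at crop (257,168), on the model. I check the angle against projections while holding.

Call:
drive_tool(linear=[[2.5,0.5,0.8],[2.5,0.5,0.8],[2.5,0.5,0.8],[2.5,0.3,0.8]], rot=[[-0.1,0.6,0],[-0.1,0.6,0],[-0.1,0.6,0],[-0.1,0.6,0]], hand=[0,0,0,0])

```text
t: 14.17
tcp_pos: [0.4748, 0.0166, 0.2546]
tool_rot: [0.043, 0.999, -0.003, 0.002]
force: [7.4, 0.4, 0.5]
finger_gap: 0.169
```

```bash
python3 st.py
python3 - <<'E'
from hk import *
for d in(-3,0,3,6):
  for th in(0,-.3,-.45):
    P=[(5+d+34*np.sin(th),y,88+34*np.cos(th)) for y in(-38.5,-21.5)]+[(5+d,-38.5,90),(5+d,-21.5,90)]
    W=R.from_euler('z',LS[2]).apply(np.array(P)/1000.)+[LS[0],LS[1],0]
    print(d,th,((proj('scene',W)-[235,215]+.5)*8).round(0).tolist())
E
```

```text
t 14.17 foot_set [  3.  -33.5 106.4] F_set [7.4 1.  0.5] rot_err [-0.4  0.3 -0.2] gap 14.4 tau [-0.03 -2.18  0.13]
-3 0 [[245.0, 122.0], [293.0, 153.0], [247.0, 193.0], [294.0, 224.0]]
-3 -0.3 [[269.0, 103.0], [317.0, 134.0], [247.0, 193.0], [294.0, 224.0]]
-3 -0.45 [[280.0, 96.0], [328.0, 128.0], [247.0, 193.0], [294.0, 224.0]]
0 0 [[238.0, 128.0], [286.0, 160.0], [240.0, 199.0], [287.0, 231.0]]
0 -0.3 [[262.0, 109.0], [310.0, 141.0], [240.0, 199.0], [287.0, 231.0]]
0 -0.45 [[273.0, 103.0], [321.0, 134.0], [240.0, 199.0], [287.0, 231.0]]
3 0 [[231.0, 135.0], [279.0, 167.0], [233.0, 206.0], [280.0, 238.0]]
3 -0.3 [[255.0, 116.0], [303.0, 147.0], [233.0, 206.0], [280.0, 238.0]]
3 -0.45 [[266.0, 110.0], [314.0, 141.0], [233.0, 206.0], [280.0, 238.0]]
6 0 [[224.0, 142.0], [272.0, 174.0], [226.0, 213.0], [273.0, 244.0]]
6 -0.3 [[248.0, 123.0], [296.0, 154.0], [226.0, 213.0], [273.0, 244.0]]
6 -0.45 [[259.0, 116.0], [307.0, 148.0], [226.0, 213.0], [273.0, 244.0]]
```

The projections agree with about -0.45 rad. The force and torque began to rise steeply at foot x ≈ 5.3, which is the stop. I hold a further second or so.

Call:
drive_tool(linear=[[2.8,0.5,0.8],[2.8,0.5,0.8],[2.8,0.5,0.8],[2.8,0.5,0.8],[2.8,0.5,0.8],[2.8,0.5,0.8],[2.8,0.5,0.8]], rot=[[-0.1,0.5,0],[-0.1,0.5,0],[-0.1,0.5,0],[-0.1,0.5,0],[-0.1,0.5,0],[-0.1,0.5,0],[-0.1,0.5,0]], hand=[0,0,0,0,0,0,0])

```text
t: 14.75
tcp_pos: [0.4756, 0.0165, 0.2557]
tool_rot: [0.045, 0.999, -0.0, 0.001]
force: [9.9, 0.2, -0.9]
finger_gap: 0.17
```

```bash
python3 st2.py
```

```text
t 14.75 foot_set [  3.2 -33.4 107. ] F_set [ 9.8  1.  -0.9] rot_err [-0.1  0.1 -0.5] gap 14.5 tau [-0.14 -2.16  0.04]
[[266.7 235.4]] [([263.6, 233.1], 0.6)]
```

Call:
drive_tool(linear=[[2.5,0.3,1],[2.5,0.3,1],[2.5,0.3,1],[2.5,0.3,1],[2.5,0.3,1],[2.5,0.3,1],[2.5,0.3,1],[2.5,0.3,1]], rot=[[0,0.4,-0.1],[0,0.4,-0.1],[0,0.4,-0.1],[0,0.4,-0.1],[0,0.4,-0.1],[0,0.4,0],[0,0.4,0],[0,0.4,0]], hand=[0,0,0,0,0,0,0,0])

```text
t: 15.52
tcp_pos: [0.4752, 0.0161, 0.2552]
tool_rot: [0.042, 0.999, -0.003, 0.001]
force: [7.5, 1.0, 0.5]
finger_gap: 0.167
```

```bash
python3 st2.py
python3 - <<'E'
from hk import *
t,rt=tcp_for((26,-30,106)); rows(t,rt,step=6)
E
```

```text
t 15.52 foot_set [  3.1 -33.8 106.6] F_set [7.4 1.6 0.5] rot_err [-0.4  0.2 -0.2] gap 14.3 tau [ 0.11 -2.04  0.19]
[[266.6 235.4]] [([266.7, 230.0], 0.74), ([387.4, 232.9], 0.24)]
4 rows linear [[-5.8, 0.6, 0.1], [-5.8, 0.6, 0.1], [-5.8, 0.6, 0.0], [-5.8, 0.6, 0.0]] rot [-0.09, 0.04, -0.05]
```

Call:
drive_tool(linear=[[-3,0.5,0],[-5,0.5,0],[-6,0.5,0],[-5,0.5,0],[-3,0,0],[0,0,-8],[0,0,-12],[0,0,-12],[0,0,-8],[0,0,0]], rot=[[0,0,0],[0,0,0],[0,0,0],[0,0,0],[0,0,0],[0,0,0],[0,0,0],[0,0,0],[0,0,0],[0,0,0]], hand=[0,0,0,0,0,0,0,0,0,0])

```text
t: 16.45
tcp_pos: [0.4873, 0.018, 0.2917]
tool_rot: [0.042, 0.999, -0.002, -0.02]
force: [0.6, -0.6, -2.4]
finger_gap: 0.17
```

```bash
python3 st2.py
python3 - <<'E'
from hk import *
t,rt=tcp_for((-24,-30,145)); rows(t,rt,step=10)
E
```

```text
t 16.45 foot_set [  8.5 -30.7 136.8] F_set [ 0.6 -0.6 -2.4] rot_err [-0.3 -2.3 -0.2] gap 14.5 tau [-0.03  0.05  0.03]
[[265.9 229.1]] [([266.9, 226.8], 0.56)]
4 rows linear [[9.5, -0.2, -0.5], [9.5, -0.2, -0.6], [9.5, -0.2, -0.7], [9.5, -0.1, -0.8]] rot [-0.07, -0.6, -0.05]
```

Call:
drive_tool(linear=[[0,0,-6],[6,0,-4],[9,0,0],[9,0,0],[9,0,0],[5,0,0],[0,0,0],[0,0,0]], rot=[[0,-0.6,0],[0,-0.6,0],[0,-0.6,0],[0,-0.4,0],[0,0,0],[0,0,0],[0,0,0],[0,0,0]], hand=[0,0,0,0,0,0,0,0])

```text
t: 17.22
tcp_pos: [0.441, 0.0225, 0.2998]
tool_rot: [0.042, 0.999, -0.002, -0.004]
force: [0.5, -0.0, -2.3]
finger_gap: 0.173
```

```bash
python3 st2.py
python3 - <<'E'
from hk import *
t,rt=tcp_for((-24,-30,145)); rows(t,rt,step=10)
E
```

```text
t 17.22 foot_set [-33.3 -29.9 149.6] F_set [ 0.5  0.  -2.3] rot_err [-0.2 -0.5 -0.2] gap 14.8 tau [-0.02 -0.01  0.04]
[[278.6 213.8]] [([280.5, 214.8], 0.88)]
1 rows linear [[-7.5, -1.1, 5.8]] rot [-0.24, -0.45, -0.17]
```

Call:
drive_tool(linear=[[-4,-0.5,0],[-4,-0.5,0],[0,0,0],[0,0,0]], rot=[[-0.1,-0.2,-0.1],[-0.1,-0.2,-0.1],[0,0,0],[0,0,0]], hand=[0,0,0,0])

```text
t: 17.65
tcp_pos: [0.4523, 0.0201, 0.2999]
tool_rot: [0.04, 0.999, -0.0, 0.001]
force: [-0.3, 0.4, -2.2]
finger_gap: 0.167
```

```bash
python3 st2.py
python3 - <<'E'
from hk import *
t,rt=tcp_for((-24,-30,103)); rows(t,rt,step=10)
print([(d['score'],d['rect']) for d in cams.regions_of('hook','scene')][:2])
p,r,s=pose_now(); print(proj('scene',hookpts([(165,0,-95),(165,0,0)],p,r)))
E
```

```text
t 17.65 foot_set [-20.2 -30.2 151.2] F_set [-0.3  0.4 -2.2] rot_err [-0.   0.1  0.1] gap 14.3 tau [-0.04  0.07  0.03]
[[274.6 216.9]] [([274.7, 215.6], 0.7)]
5 rows linear [[0.7, 0.1, 9.6], [0.7, 0.1, 9.6], [0.7, 0.1, 9.6], [0.7, 0.1, 9.6], [0.7, 0.0, 9.6]] rot [-0.01, 0.03, 0.01]
[(0.72, [272.0, 117.8, 351.1, 216.5])]
[[274.78231002 216.79475433]
 [274.83569525 186.34075451]]
```

Call:
drive_tool(linear=[[1.5,0,7],[1.5,0,9],[0.5,0,9],[0,0,5],[0,0,0],[0,0,0]], rot=[[0,0,0],[0,0,0],[0,0,0],[0,0,0],[0,0,0],[0,0,0]], hand=[0,0,0,0,0,0])

```text
t: 18.3
tcp_pos: [0.4474, 0.0207, 0.2672]
tool_rot: [0.04, 0.999, -0.0, 0.0]
force: [-0.0, -0.5, -1.1]
finger_gap: 0.167
```

```bash
python3 st2.py
python3 - <<'E'
from hk import *
t,rt=tcp_for((-23,-30,103)); rows(t,rt,step=10)
E
```

```text
t 18.3 foot_set [-25.3 -30.  118.3] F_set [ 0.  -0.5 -1.1] rot_err [-0.   0.1  0.1] gap 14.2 tau [ 0.03 -0.04  0.05]
[[276.2 225.1]] [([276.3, 221.7], 0.85), ([241.5, 240.1], 0.43)]
2 rows linear [[-1.1, 0.0, 7.8], [-1.1, 0.0, 7.8]] rot [-0.02, 0.05, 0.03]
```

Call:
drive_tool(linear=[[0,0,6],[0,0,6],[-2,0,2],[-3,0,0],[-3,0,0],[-1,0,0],[0,0,0]], rot=[[0,0,0],[0,0,0],[0,0,0],[0,0,0],[0,0,0],[0,0,0],[0,0,0]], hand=[0,0,0,0,0,0,0])

```text
t: 18.98
tcp_pos: [0.4589, 0.0196, 0.2532]
tool_rot: [0.04, 0.999, -0.001, 0.003]
force: [-0.5, -0.9, -0.9]
finger_gap: 0.172
```

```bash
python3 st.py
```

```text
t 18.98 foot_set [-13.1 -30.2 105. ] F_set [-0.4 -0.9 -0.9] rot_err [-0.1  0.3  0.1] gap 14.7 tau [-0.01  0.    0.05]
```

Now I push toward on in small steps.

Call:
drive_tool(linear=[[-2,0,0.5],[-2,0,0.3],[-2,0,0],[-2,0,0],[-2,0,0]], rot=[[0,0.1,0],[0,0,0],[0,0,0],[0,0,0],[0,0,0]], hand=[0,0,0,0,0])

```text
t: 19.4
tcp_pos: [0.4697, 0.0188, 0.2527]
tool_rot: [0.04, 0.999, -0.001, 0.002]
force: [-0.4, 0.5, -1.6]
finger_gap: 0.165
```

```bash
python3 st.py
```

```text
t 19.4 foot_set [ -2.5 -30.1 104.3] F_set [-0.5  0.4 -1.6] rot_err [-0.1  0.2  0.1] gap 14.1 tau [ 0.01  0.03 -0.02]
```

Call:
drive_tool(linear=[[-1.5,0,0.3],[-1.5,0,0.2]], rot=[[0,0,0],[0,0,0]], hand=[0,0])

```text
t: 19.57
tcp_pos: [0.473, 0.0185, 0.2522]
tool_rot: [0.04, 0.999, -0.001, 0.002]
force: [-0.6, 1.0, -1.5]
finger_gap: 0.165
```

```bash
python3 st.py;  python3 - <<'E'
from h import *
im=snap('scene','s7.png')
a=cv2.resize(im[210:270,235:295,::-1],(480,480),interpolation=3)
cv2.imwrite('pics/push.png',a)
E
```

```text
t 19.57 foot_set [  0.7 -30.1 103.8] F_set [-0.7  1.  -1.5] rot_err [-0.1  0.2  0.1] gap 14.1 tau [ 0.02  0.12 -0.04]
```

View pics/push.png

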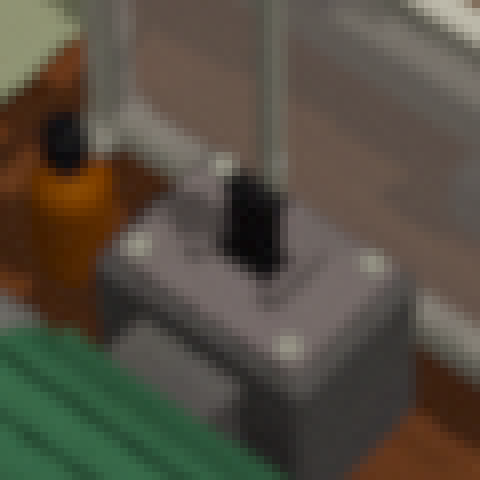

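The leg stands on the robot side of the lever, at crop (272,180). The lever is roughly upright and moving. I continue to the on stop.

Call:
drive_tool(linear=[[-2,0,0.3],[-2,0,0.2],[-2,0,0]], rot=[[0,0,0],[0,0,0],[0,0,0]], hand=[0,0,0])

```text
t: 19.87
tcp_pos: [0.4783, 0.0182, 0.2515]
tool_rot: [0.04, 0.999, -0.0, 0.0]
force: [-2.0, -0.6, 0.7]
finger_gap: 0.172
```

```bash
python3 st.py
```

```text
t 19.87 foot_set [  5.6 -29.9 102.5] F_set [-2.  -0.7  0.7] rot_err [-0.1  0.   0.1] gap 14.7 tau [ 0.01  0.26 -0.04]
```

Call:
drive_tool(linear=[[-1.5,0,0],[-1.5,0,0],[-1.5,0,0]], rot=[[0,0,0],[0,0,0],[0,0,0]], hand=[0,0,0])

```text
t: 20.12
tcp_pos: [0.4823, 0.0179, 0.2514]
tool_rot: [0.04, 0.999, -0.0, -0.001]
force: [-2.2, -0.3, 0.4]
finger_gap: 0.166
```

```bash
python3 st.py
```

```text
t 20.12 foot_set [  9.1 -29.9 102.1] F_set [-2.2 -0.5  0.4] rot_err [-0.1 -0.1  0.1] gap 14.1 tau [-0.02  0.36 -0.02]
```

Call:
drive_tool(linear=[[-1.5,0,0],[-1.5,0,0],[-1.5,0,0]], rot=[[0,-0.1,0],[0,-0.1,0],[0,-0.1,0]], hand=[0,0,0])

```text
t: 20.37
tcp_pos: [0.4832, 0.018, 0.2512]
tool_rot: [0.04, 0.999, -0.0, -0.004]
force: [-6.3, 0.4, 4.3]
finger_gap: 0.167
```

```bash
python3 st2.py
```

```text
t 20.37 foot_set [  9.3 -29.7 101.1] F_set [-6.3 -0.1  4.3] rot_err [-0.1 -0.4  0.1] gap 14.2 tau [-0.16  0.7  -0.1 ]
[[266.2 239.6]] [([266.8, 234.6], 0.94)]
```

Call:
drive_tool(linear=[[-1.5,0,0],[-1.5,0,0],[-1.5,0,0],[-1.5,0,0]], rot=[[0,-0.3,0],[0,-0.3,0],[0,-0.3,0],[0,-0.3,0]], hand=[0,0,0,0])

```text
t: 20.8
tcp_pos: [0.4828, 0.0182, 0.2511]
tool_rot: [0.04, 0.999, -0.001, -0.001]
force: [-5.5, -0.8, 2.8]
finger_gap: 0.17
```

```bash
python3 st2.py
python3 - <<'E'
from hk import *
t,rt=tcp_for((-18,-30,104)); rows(t,rt,step=6)
E
```

```text
t 20.8 foot_set [  9.7 -29.6 101.8] F_set [-5.4 -1.2  2.8] rot_err [-0.1 -0.1  0.1] gap 14.5 tau [-0.16  0.81 -0.16]
[[266.1 239.6]] [([393.5, 303.9], 0.66), ([267.6, 238.6], 0.61)]
5 rows linear [[5.6, -0.1, -0.4], [5.6, -0.1, -0.4], [5.6, -0.1, -0.4], [5.6, -0.1, -0.4], [5.6, -0.1, -0.4]] rot [-0.02, -0.02, 0.02]
```

It is at the on stop: 5.5–6.3 N with no further motion. I back off and rise.

Call:
drive_tool(linear=[[3,0,0],[6,0,0],[6,0,0],[6,0,0],[4,0,0],[0,0,0],[0,0,0]], rot=[[0,0,0],[0,0,0],[0,0,0],[0,0,0],[0,0,0],[0,0,0],[0,0,0]], hand=[0,0,0,0,0,0,0])

```text
t: 21.48
tcp_pos: [0.4578, 0.0201, 0.2513]
tool_rot: [0.04, 0.999, -0.001, 0.003]
force: [0.4, -0.7, -1.0]
finger_gap: 0.168
```

```bash
python3 st2.py
python3 - <<'E'
from hk import *
t,rt=tcp_for((-20,-30,145)); rows(t,rt,step=9)
E
```

```text
t 21.48 foot_set [-14.2 -29.8 103.2] F_set [ 0.5 -0.7 -1. ] rot_err [-0.1  0.3  0.1] gap 14.3 tau [-0.02  0.01  0.07]
[[273.  232.5]] [([274.5, 231.4], 0.62)]
5 rows linear [[1.0, -0.0, -8.5], [1.0, -0.0, -8.5], [1.0, -0.0, -8.5], [1.0, -0.0, -8.5], [1.0, -0.0, -8.5]] rot [-0.02, 0.07, 0.02]
```

Call:
drive_tool(linear=[[1,0,-6],[1,0,-9],[1,0,-9],[1,0,-9],[0,0,-6],[0,0,0]], rot=[[0,0,0],[0,0,0],[0,0,0],[0,0,0],[0,0,0],[0,0,0]], hand=[0,0,0,0,0,0])

```text
t: 22.08
tcp_pos: [0.4549, 0.0202, 0.2946]
tool_rot: [0.04, 0.999, -0.001, 0.004]
force: [0.3, 0.6, -2.2]
finger_gap: 0.17
```

```bash
python3 st2.py
python3 - <<'E'
from hk import *
t,rt=tcp_for((-20,-30,200)); rows(t,rt,step=12)
E
```

```text
t 22.08 foot_set [-16.8 -29.9 146.8] F_set [ 0.3  0.6 -2.2] rot_err [-0.1  0.5  0.1] gap 14.5 tau [ 0.06 -0.03 -0.04]
[[273.7 219.2]] [([273.5, 217.4], 0.55)]
5 rows linear [[0.2, -0.0, -11.1], [0.2, -0.0, -11.1], [0.3, -0.0, -11.1], [0.3, -0.0, -11.1], [0.3, -0.0, -11.1]] rot [-0.02, 0.07, 0.02]
```

Call:
drive_tool(linear=[[0,0,-8],[0,0,-12],[0,0,-12],[0,0,-12],[0,0,-8],[0,0,0]], rot=[[0,0.1,0],[0,0.1,0],[0,0.1,0],[0,0,0],[0,0,0],[0,0,0]], hand=[0,0,0,0,0,0])

```text
t: 22.68
tcp_pos: [0.4528, 0.0206, 0.3469]
tool_rot: [0.04, 0.999, -0.0, -0.004]
force: [0.6, 0.5, -1.2]
finger_gap: 0.169
```

```bash
python3 st2.py
python3 - <<'E'
from hk import *
g=np.load('grasp.npy'); rows(g[:3]+[0,0,.165],R.from_quat(g[3:]),step=24)
E
```

```text
t 22.68 foot_set [-21.2 -29.6 196.8] F_set [ 0.5  0.5 -1.2] rot_err [-0.  -0.4  0.1] gap 14.4 tau [0.03 0.03 0.02]
[[275.1 202.7]] [([275.7, 202.3], 0.82)]
15 rows linear [[0.2, -23.9, 0.1], [0.3, -23.9, 0.1], [0.4, -23.9, 0.1], [0.5, -23.9, 0.1], [0.6, -23.9, 0.1], [0.7, -23.9, 0.1], [0.8, -23.9, 0.1], [0.9, -23.9, 0.1], [1.0, -23.9, 0.1], [1.1, -23.9, 0.0], [1.2, -23.9, 0.0], [1.3, -23.9, 0.0], [1.5, -23.9, 0.0], [1.6, -23.9, 0.0], [1.7, -23.9, 0.0]] rot [-0.0, -0.04, -0.25]
```

Call:
drive_tool(linear=[[0,-10,0],[0,-20,0],[0,-24,0],[0,-24,0],[1,-24,0],[1,-24,0],[1,-24,0],[1,-24,0],[1,-24,0],[1,-24,0],[1,-24,0],[1,-24,0],[1,-24,0],[2,-24,0],[2,-20,0],[2,-12,0],[0,-6,0],[0,0,0],[0,0,0]], rot=[[0,0,-0.2],[0,0,-0.25],[0,0,-0.25],[0,0,-0.25],[0,0,-0.25],[0,0,-0.25],[0,0,-0.25],[0,0,-0.25],[0,0,-0.25],[0,0,-0.25],[0,0,-0.25],[0,0,-0.25],[0,0,-0.25],[0,0,-0.25],[0,0,-0.2],[0,0,-0.1],[0,0,0],[0,0,0],[0,0,0]], hand=[0,0,0,0,0,0,0,0,0,0,0,0,0,0,0,0,0,0,0])

```text
t: 24.37
tcp_pos: [0.4121, -0.346, 0.3244]
tool_rot: [0.004, 1.0, 0.012, -0.02]
force: [-0.6, 0.2, -1.4]
finger_gap: 0.168
```

```bash
cat > ret.py <<'E'
import sys
from hk import *
g=np.load('grasp.npy'); p,r,s=status()
print('d',(p-g[:3])*1000, np.degrees((r.inv()*R.from_quat(g[3:])).as_rotvec()).round(2))
rows(g[:3]+[0,0,float(sys.argv[1])],R.from_quat(g[3:]),step=float(sys.argv[2]))
E
python3 ret.py .06 15; python3 st2.py
```

```text
t 24.37 foot_set [ -37.5 -384.3  169.7] F_set [-0.6  0.2 -1.4] rot_err [ 1.3 -2.3  4.1] gap 14.3 tau [ 0.   -0.05  0.04]
d [ -8.61101799  -9.06391492 144.80827605] [ 1.34 -2.33  0.26]
6 rows linear [[-2.0, 1.2, 14.1], [-1.9, 1.2, 14.1], [-1.8, 1.3, 14.1], [-1.7, 1.3, 14.1], [-1.6, 1.4, 14.1], [-1.5, 1.5, 14.1]] rot [0.22, -0.39, 0.04]
t 24.37 foot_set [ -37.5 -384.3  169.7] F_set [-0.6  0.2 -1.4] rot_err [ 1.3 -2.3  4.1] gap 14.3 tau [ 0.   -0.05  0.04]
[[167.8 137.2]] [([169.7, 133.7], 0.85)]
```

Call:
drive_tool(linear=[[-2,2,8],[-2,2,12],[-2,2,12],[-2,1,12],[-1,1,12],[-1,1,8],[0,0,0],[0,0,0]], rot=[[0.3,-0.6,0.1],[0.3,-0.6,0.1],[0.3,-0.5,0],[0.3,-0.4,0],[0.1,-0.2,0],[0,0,0],[0,0,0],[0,0,0]], hand=[0,0,0,0,0,0,0,0])

```text
t: 25.13
tcp_pos: [0.4241, -0.3265, 0.2611]
tool_rot: [0.001, 1.0, 0.0, 0.002]
force: [0.1, 0.8, -1.7]
finger_gap: 0.166
```

```bash
python3 ret.py .03 15
python3 - <<'E'
from hk import *
p,r,s=pose_now(); q=proj('scene',hookpts([(165,0,-95),(165,0,0),(-106,0,0)],p,r)); print(q.round(1).tolist())
im=snap('scene','s8.png'); print([(np.round(d['at'],1).tolist(),round(d['score'],2)) for d in cams.spot_point('hook_foot','scene')][:2])
print([(np.round(d['rect'],1).tolist(),round(d['score'],2)) for d in cams.regions_of('hook','scene')][:2])
a=np.ascontiguousarray(cv2.resize(im[70:190,140:260,::-1],(600,600),interpolation=3))
for u in q: cv2.circle(a,tuple(((u-[140,70]+.5)*5).astype(int)),4,(255,0,255),1)
cv2.imwrite('pics/ret.png',a)
E
```

```text
t 25.13 foot_set [ -20.3 -365.9  112.8] F_set [ 0.   0.8 -1.7] rot_err [0.  0.3 4.6] gap 14.2 tau [-0.01  0.06  0.  ]
d [ 3.40098146 10.44512406 81.50547016] [-0.02  0.2   0.7 ]
4 rows linear [[0.9, -2.6, 12.9], [0.9, -2.6, 12.9], [0.9, -2.6, 12.9], [0.8, -2.6, 12.9]] rot [-0.01, 0.05, 0.17]
[[171.3, 161.0], [165.0, 131.8], [235.7, 77.7]]
[([170.7, 161.1], 0.62)]
[([162.5, 76.0, 237.7, 163.2], 0.71), ([237.8, 223.1, 252.0, 246.6], 0.59)]
```

Call:
drive_tool(linear=[[1,-3,6],[1,-3,8],[1,-3,10],[0.5,-2,8],[0,0,3],[0,0,0],[0,0,0]], rot=[[0,0.1,0.2],[0,0.1,0.2],[0,0,0.2],[0,0,0.1],[0,0,0],[0,0,0],[0,0,0]], hand=[0,0,0,0,0,0,0])

```text
t: 25.87
tcp_pos: [0.4207, -0.3416, 0.2241]
tool_rot: [0.009, 1.0, -0.002, 0.002]
force: [0.1, -0.1, -1.8]
finger_gap: 0.167
```

```bash
python3 ret.py .012 10
```

```text
t 25.87 foot_set [ -22.4 -384.2   75.7] F_set [ 0.1 -0.1 -1.8] rot_err [-0.2  0.2  3.7] gap 14.3 tau [ 0.   -0.    0.05]
d [-0.06804836 -4.62596336 44.47541437] [-0.27  0.16 -0.21]
4 rows linear [[0.0, 1.2, 8.1], [0.0, 1.2, 8.1], [0.0, 1.2, 8.1], [0.0, 1.2, 8.1]] rot [-0.07, 0.04, -0.05]
```

Call:
drive_tool(linear=[[0,1.2,6],[0,1.2,8],[0,1.2,8],[0,1,7],[0,0,0],[0,0,0]], rot=[[-0.1,0,-0.1],[-0.1,0,-0.1],[-0.1,0,0],[0,0,0],[0,0,0],[0,0,0]], hand=[0,0,0,0,0,0])

```text
t: 26.37
tcp_pos: [0.421, -0.3363, 0.1919]
tool_rot: [0.007, 1.0, 0.001, 0.002]
force: [-0.8, -0.2, -2.4]
finger_gap: 0.165
```

```bash
python3 ret.py 0 6
```

```text
t 26.37 foot_set [ -22.6 -377.4   43.5] F_set [-0.7 -0.2 -2.4] rot_err [0.2 0.2 3.9] gap 14.1 tau [-0.02  0.01  0.03]
d [ 0.2787364   0.69423481 12.28504426] [0.08 0.16 0.02]
3 rows linear [[0.1, -0.2, 4.1], [0.1, -0.2, 4.1], [0.1, -0.2, 4.1]] rot [0.03, 0.05, 0.01]
```

Call:
drive_tool(linear=[[0,0,4],[0,0,3.5],[0,0,2],[0,0,0]], rot=[[0,0,0],[0,0,0],[0,0,0],[0,0,0]], hand=[0,0,0,0])

```text
t: 26.7
tcp_pos: [0.4214, -0.3364, 0.1817]
tool_rot: [0.006, 1.0, 0.001, 0.002]
force: [-0.4, -0.4, -1.0]
finger_gap: 0.174
```

```bash
python3 ret.py 0 6
```

```text
t 26.7 foot_set [ -22.2 -377.4   33.4] F_set [-0.4 -0.4 -1. ] rot_err [0.1 0.3 3.9] gap 14.9 tau [-0.    0.05 -0.06]
d [0.63022554 0.63143907 2.07897172] [0.04 0.19 0.04]
1 rows linear [[0.6, -0.6, 2.1]] rot [0.04, 0.19, 0.04]
```

Call:
drive_tool(linear=[[0.5,-0.5,1.2],[0,0,1],[0,0,0.5],[0,0,0]], rot=[[0,0.2,0],[0,0,0],[0,0,0],[0,0,0]], hand=[0,0,0,0])

```text
t: 27.03
tcp_pos: [0.421, -0.3371, 0.1798]
tool_rot: [0.007, 1.0, 0.001, 0.001]
force: [-0.1, -0.6, -1.2]
finger_gap: 0.165
```

```bash
python3 ret.py 0 6
```

```text
t 27.03 foot_set [ -22.9 -378.4   31.1] F_set [-0.1 -0.6 -1.2] rot_err [0.1 0.1 3.9] gap 14.1 tau [ 0.05  0.05 -0.02]
d [ 0.26786127 -0.11783032  0.19915527] [0.01 0.02 0.  ]
1 rows linear [[0.3, 0.1, 0.2]] rot [0.01, 0.02, 0.0]
```

Call:
drive_tool(linear=[[0,0,0.6],[0,0,0.6],[0,0,0.3]], rot=[[0,0,0],[0,0,0],[0,0,0]], hand=[0,0,0])

```text
t: 27.28
tcp_pos: [0.421, -0.3371, 0.1796]
tool_rot: [0.007, 1.0, 0.0, 0.001]
force: [-0.1, 0.4, 0.9]
finger_gap: 0.169
```

```bash
python3 ret.py 0 6
```

```text
t 27.28 foot_set [ -22.8 -378.5   31. ] F_set [-0.1  0.4  0.9] rot_err [0.  0.1 3.9] gap 14.4 tau [ 0.15  0.18 -0.06]
d [ 0.29035072 -0.10591049  0.01723222] [-0.03  0.05 -0.01]
1 rows linear [[0.3, 0.1, 0.0]] rot [-0.03, 0.05, -0.01]
```

The hook is seated in the rest: the commanded push down gave no movement and Fz turned positive. I release and leave upward.

Call:
drive_tool(linear=[[0,0,0],[0,0,0],[0,0,0],[0,0,0],[0,0,0],[0,0,0],[0,0,0],[0,0,0],[0,0,0],[0,0,0]], rot=[[0,0,0],[0,0,0],[0,0,0],[0,0,0],[0,0,0],[0,0,0],[0,0,0],[0,0,0],[0,0,0],[0,0,0]], hand=[0,14,18,24,32,42,55,70,85,85], force=20)

```text
t: 28.12
tcp_pos: [0.4219, -0.3383, 0.1793]
tool_rot: [0.006, 1.0, -0.001, 0.002]
force: [0.6, -0.2, 0.8]
finger_gap: 0.992
```

Call:
drive_tool(linear=[[0,0,0],[0,0,-5],[0,0,-12],[0,0,-18],[0,0,-20],[0,0,-20],[0,0,-20],[0,0,-15],[0,0,-8],[0,0,0]], rot=[[0,0,0],[0,0,0],[0,0,0],[0,0,0],[0,0,0],[0,0,0],[0,0,0],[0,0,0],[0,0,0],[0,0,0]], hand=[85,85,85,85,85,85,85,85,85,85])

```text
t: 28.95
tcp_pos: [0.4207, -0.3372, 0.3039]
tool_rot: [0.006, 1.0, 0.0, 0.001]
force: [-1.3, 0.1, -0.3]
finger_gap: 0.999
```

Run:
```python
from h import *
p,r,s=pose_now(); print(s['t'],p,s['force'],s['finger_gap'])
im=snap('scene','s9.png')
for l in('hook','hook_foot','rest'): print(l,[(np.round(d['at'],1).tolist(),round(d['score'],2)) for d in cams.spot_point(l,'scene')][:2])
print([(np.round(d['rect'],1).tolist(),round(d['score'],2)) for d in cams.regions_of('hook','scene')][:2])
o=cv2.imread('pics/scene0.png');n=im[:,:,::-1]
cv2.imwrite('pics/fin.png',np.vstack([np.hstack([cv2.resize(x[85:195,155:265],(400,300),interpolation=3) for x in(o,n)]),np.hstack([cv2.resize(x[215:265,235:301],(400,300),interpolation=3) for x in(o,n)])]))
```

```text
28.95 [ 0.42072443 -0.33722888  0.3038653 ] [-1.29177429  0.12387623 -0.26215438] 0.9988418269440902
hook [([211.0, 120.4], 0.56)]
hook_foot [([176.5, 178.1], 0.55), ([265.4, 239.8], 0.49)]
rest [([213.2, 152.4], 0.82), ([121.2, 203.4], 0.65)]
[([164.7, 98.1, 237.0, 181.6], 0.96), ([174.8, 94.0, 245.8, 185.2], 0.52)]
```

View pics/fin.png

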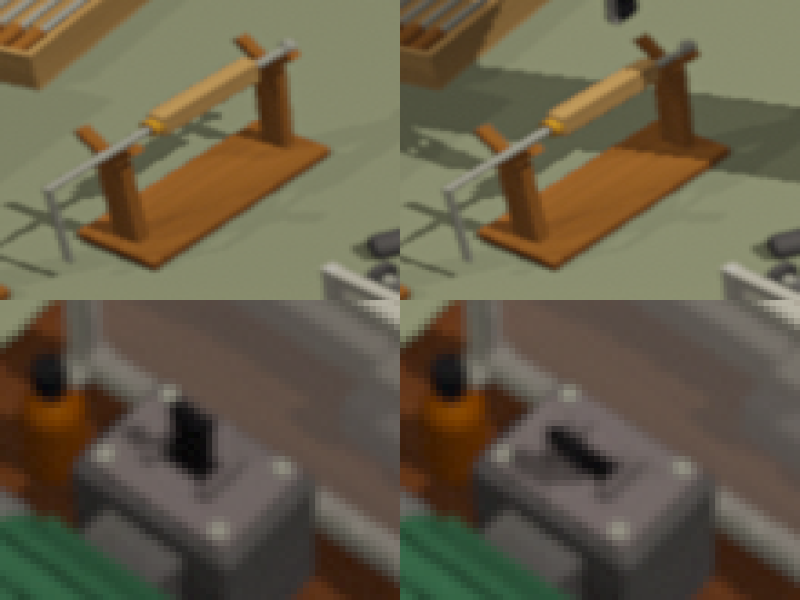

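The left column shows the start and the right column shows now. The hook is back in both forks as before, and the lever leans fully away, seen end-on near crop (580,450).

```bash
python3 -c "
from h import *
print(order.sign_off())"
```

```text
the job is handed in; nothing more can be done
None
```

The switch is reset and switched on, and the hook is back in its rest. I handed the job in at about 29 s of the 72 s allowed.

- **Reset:** I reached over the guard with the hook and drew the lever to its reset stop. It took 6 to 10 N there, mostly about 7.5 N, and was held for about 2.5 s.
- **On:** I then pushed the lever from the guard side to its on stop. It stood still there at about 6 N along the push, roughly 8 to 9 N with the upward part.
- **Hook:** It seats in both forks. In the last picture it looks the same as at the start, and the gripper was open and clear 125 mm above its release height.

**Last checks:**
- The final picture shows the lever leaning fully away and the oil bottle unmoved.
- No reading taken between moves suggested the guard was touched. I read forces only at the end of each move, so I would not have seen brief peaks.
- I did not check the loose bench items one by one at the end.
- The stop positions taken from the arm's pose differed by 4 to 6 mm from a rigid-hook estimate. I put that down to give in the grip, because the force rise and the pictures both agreed with the stops.
- No sensor shows the latch itself. I infer it from the hold at the stop and the lever staying on.

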